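# Pop open the sample port of the loaded reader

## Task

Two identical bench readers stand on the worktop; the one with a test tube standing in its holder is to be loaded next. Open its sample port with the fingertips: press the ribbed front end of its hatch right down once, let go so that the hatch pops up, keep clear and watch for a second or two that it stays open. Do not push the hatch down again once it has popped, do not work the other reader's hatch, leave the tube standing in its holder and the flask behind the readers where it is; nothing is to be picked up.

Things in the scene. Friction and masses are not known exactly. Their poses are not given: they have to be found in the camera images.
- reader: Bench tube reader to open. White plastic box 140 mm deep (x), 120 wide (y), 75 tall, fixed to the worktop. Origin: centre of its underside; -x front (screen, three keys), z up. A grey hatch 72 x 61 mm lies flush in the top: hinge line along y at x = 36, z = 71 mm; front edge at x = -37. A test tube stands in its holder, an 18 mm square shaft at x = 52, y = -46 mm.
- spare: The other reader, same build. White plastic box 140 mm deep (x), 120 wide (y), 75 tall, fixed to the worktop. Origin: centre of its underside; -x front (screen, three keys), z up. A grey hatch 72 x 61 mm lies flush in the top: hinge line along y at x = 36, z = 71 mm; front edge at x = -37. Its tube holder, at x = 52, y = -46 mm, is empty.
- hatch_pad (a point): Centre of the ribbed press pad (34 x 14 mm) at the front end of that reader's hatch, on its top face; shut, it is at x = -20.5, y = 0, z = 75 mm in the reader's frame, 56.5 mm from the hinge line and 17 mm from the front edge. Moves with the hatch: 6.8 mm down at the firm stop, about 34 mm up when open. Axes as the reader's while shut.
- hatch (a joint): Hatch angle, rad: 0 shut and flush, positive open (front end up), negative pressed in. Push-push latch: pressed at the pad it gives at about 2 N and sinks (under 4 N) to a firm stop at -0.12. Let go from beyond about -0.08 it springs open in about a second to its stop at 0.65 and stays; let go earlier it latches at 0 again. An open hatch pushed down to the stop latches shut.
- spare_hatch (a joint): Angle of the other reader's hatch (same pad, latch and signs); it starts latched at 0.
- tube_mid (a point): Capped test tube, 16 mm thick, cap 19 mm, 120 mm long, loose, upright in the holder of the reader to open; the point is half-way up. Its foot stands 12 mm above the worktop, so it rises 57 mm above the reader's top.
- flask_mid (a point): Conical glass flask, 67 mm wide, 112 mm tall, standing behind the readers, loose; the only loose thing besides the tube. The point is its centre, half-way up.

How it is judged:
By the outcome, as a careful person would: the job done as asked, in the order asked, and still so for the second after the job is handed in, with the robot touching nothing.
It also fails if it takes over 32 s, if anything falls off the work surface, if the arm or the gripper's body presses on something with over 40 N, if the wrist force passes 120 N, or if a joint passes its speed limit or range.

## Robot

A 6-joint arm with a two-finger parallel gripper is mounted at the origin on a cart in front of the work surface, level with it; the furniture and walls round the work are solid. World frame = base frame: x ahead of the robot, y to its left, z up, the work surface at z = 0. Lengths are in m, angles in rad, forces in N, time in s.
With the tool pointing down it reaches from about 0.3 to 0.775 m from the base axis. Payload 14.6 kg.
Tool frame: the origin (TCP) lies at the very end of the fingers, on their centre line; the grasp point (between the pads) lies 19 mm behind it; z points along the fingers, y is the direction in which the jaws open and shut (so a half turn about z gives the same grasp; the last joint's range is limited). The gripper opens to 94 mm and grips with 3 to 60 N. Pads are 16 mm wide; open, the fingers measure 119 mm over their backs; the gripper's body (75 mm by 177 mm) begins 78 mm behind the grasp point.
Start: joints at [1.238, 0.3, 1.521, -0, 1.321, -0.067], TCP at [0.144, 0.531, 0.205] pointing down, gripper open.
Joint ranges: [-3.03, 3.03], [-0.79, 2.21], [0.23, 2.52], [-1.04, 4.18], [0, 3.07], [-2.55, 2.55]. Speed limits (rad/s): [2.22, 2.22, 2.57, 3.14, 3.14, 3.14].

## Interface

Orientations are given as [roll, pitch, yaw] about the fixed x, y, z axes, in that order (R = Rz(yaw) Ry(pitch) Rx(roll)).
In Python, from station import status, camera, ctrl gives the robot as it stands. The module is installed in compiled form; this text tells all that it offers.
- The arm moves only by the shell command python3 -m jog 'ROWS' [FORCE]. ROWS is JSON, a list of rows, each a list of 7 numbers: the shift along the tool's x, y, z each as a share of 1000 mm, from -1 to 1, then the turn, a rotation vector about the tool's x, y, z each as a share of pi/2 rad, from -1 to 1, then the opening, from -1 (shut) to 1 (fully open), so that 0 is half open. A call has 1 to 20 rows; each row is the pose to reach, as a shift and turn from the pose measured when the call began, along the tool's axes at that moment; what a row does not reach only later rows make up. A row lasts 1/10 s, in which the tool goes at most 50 mm and 8.59 degrees, less where a joint would pass 70% of its speed; a pose out of reach is approached as far as the arm can. A call with a number of a shift or a turn outside -1 to 1 is refused whole. A call with a gripper value outside its range is refused whole. The fingers move at their own pace and stop on an object; FORCE is the grip in N (left out, the last holds). Time passes only in rows, so rows that repeat a pose let the fingers close. It gives the time, the measured TCP pose, the force and the opening at its end, in the units of the state.
- status.get_obs(): the state, without advancing time (a new reading comes with each control period).
- camera(name): name is "scene" or "top" or "wrist"; returns a dict with "image" (400x640x3 uint8, red, green, blue), "fx", "fy", "cx", "cy" (pixels), "world_from_camera" (4x4, takes a point from camera to world coordinates). Camera axes: x right, y down, z forward; pixel columns grow to the right and rows downward; lengths in m; the calibration is good to about 2 mm. A picture is of the moment at which its call begins. There is no depth.
- ctrl.hand_in(): hands the job in, once; it reports no verdict.
The state is a dict: "time_s": time; "qpos": joint angles; "joint_vel": joint speeds; "tau": joint torques, N m; "ee_pos": TCP position; "eef_rot": TCP orientation; "force": force on the tool from outside, world axes, zero at the start; "moment": the same for the moment, N m; "grip_width": finger opening in m.
Only numpy, scipy, OpenCV 4.12 (cv2) and the standard library are available. Lean on these libraries where they do the work, as an engineer would, in place of code of your own. Each camera call takes 0.05 s, during which the arm holds its last target.

## Working session

There is one attempt and no reset: what is moved stays moved. The work goes in short steps, Python scripts to look and compute and a shell command to move; the robot and the scene stay as the last step left them, time stands still between calls to the robot, and variables do not carry over. Pictures are saved under pics/ and viewed, and the job is handed in when it is done.

```bash
mkdir -p pics; python3 - <<'E'
from station import status,camera
import cv2,json
o=status.get_obs();print({k:(v if not hasattr(v,'tolist') else v.tolist()) for k,v in o.items()})
for n in("scene","top","wrist"):
    c=camera(n);cv2.imwrite(f"pics/{n}0.png",c["image"][:,:,::-1]);print(n,c["fx"],c["cx"],c["cy"],c["world_from_camera"])
E
```

```text
{'time_s': 0.0, 'qpos': [1.238375313061353, 0.30047562965058383, 1.5215877797516513, 7.174312767143052e-06, 1.3206823943954897, -0.06660501852885428], 'joint_vel': [-0.0016050674482886822, 3.0849953782399335e-05, -0.0006360258497912494, -0.0006269292935640928, 0.0008065041631438945, 0.00044166136317895326], 'tau': [0.002305169400642626, -53.181248903274536, -35.27311563491821, 0.07088958285748959, 0.02454537316225469, -0.00014288840702647576], 'ee_pos': [0.14440143259928093, 0.5304347197821706, 0.20488100821372296], 'eef_rot': [-3.140442522744451, -8.368241732958914e-05, 2.875774830509067], 'force': [0.514295260679137, 0.43109021823389987, -0.5124909912352703], 'moment': [-0.005913757938897296, 0.010467222842280544, 0.007669048381901981], 'grip_width': 0.09408402835353055}
scene 508.77694008204577 325.80972596286244 207.4394240719628 [[-0.82624465 -0.39231786  0.40423566  0.24517244]
 [-0.56327596  0.5673476  -0.60069701  0.55770851]
 [ 0.00632203 -0.72401892 -0.68975114  0.74293496]
 [ 0.          0.          0.          1.        ]]
top 397.2765194284188 319.8077491394339 196.59258965141026 [[ 0.01527846 -0.9950314   0.09838231  0.52540973]
 [-0.99975101 -0.01680267 -0.01468281  0.0046371 ]
 [ 0.01626295 -0.09813349 -0.99504037  0.90617303]
 [ 0.          0.          0.          1.        ]]
wrist 330.713189869599 319.12156683712755 200.1434777840498 [[ 0.26318965  0.9266954   0.26826638  0.06544503]
 [ 0.96474238 -0.25228162 -0.07500748  0.55163415]
 [-0.00183041  0.27854914 -0.96042023  0.38410436]
 [ 0.          0.          0.          1.        ]]
```

View pics/scene0.png

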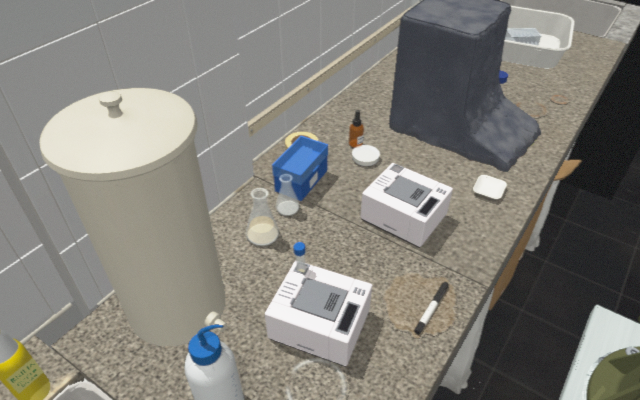

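View pics/top0.png

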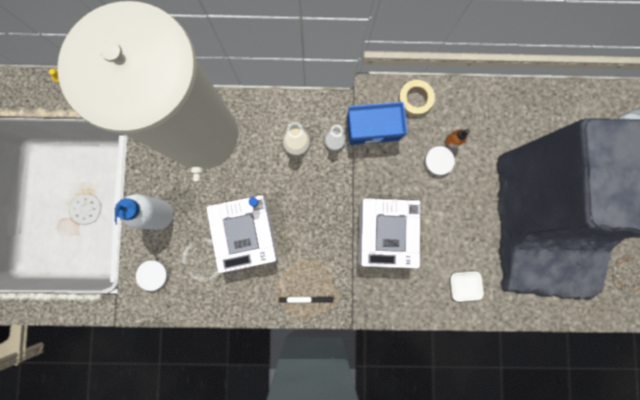

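The scene view shows the blue-capped tube at about (299,248), standing in the nearer reader. In the top view that is the left reader, centred near (241,235) with its cap at (254,203). Next I'll measure this reader in the top view and check it against the scene view.

```bash
cat > h.py <<'E'
import numpy as np,cv2
def ray(c,u,v,z):
    d=np.array([(u-c["cx"])/c["fx"],(v-c["cy"])/c["fy"],1.]);T=np.array(c["world_from_camera"]);d=T[:3,:3]@d;o=T[:3,3]
    return o+d*(z-o[2])/d[2]
def proj(c,p):
    T=np.linalg.inv(np.array(c["world_from_camera"]));q=T[:3,:3]@np.array(p)+T[:3,3]
    return c["fx"]*q[0]/q[2]+c["cx"],c["fy"]*q[1]/q[2]+c["cy"]
E
python3 - <<'E'
from station import camera
from h import *
for n,(x0,y0,x1,y1) in {"top":(200,190,285,280),"scene":(255,235,385,370)}.items():
    c=camera(n);im=c["image"];cv2.imwrite(f"pics/{n}z.png",cv2.resize(im[y0:y1,x0:x1,::-1],None,fx=600/(y1-y0)*.95,fy=600/(y1-y0)*.95,interpolation=cv2.INTER_CUBIC))
    hsv=cv2.cvtColor(im,cv2.COLOR_RGB2HSV)
    hatch=((hsv[...,1]<45)&(hsv[...,2]>95)&(hsv[...,2]<165)).astype(np.uint8)
    white=((hsv[...,1]<40)&(hsv[...,2]>190)).astype(np.uint8)
    blue=((hsv[...,0]>100)&(hsv[...,0]<125)&(hsv[...,1]>150)).astype(np.uint8)
    for nm,m,z in(("white",white,.075),("hatch",hatch,.075),("blue",blue,.132)):
        mm=np.zeros_like(m);mm[y0:y1,x0:x1]=m[y0:y1,x0:x1]
        cs,_=cv2.findContours(mm,cv2.RETR_EXTERNAL,cv2.CHAIN_APPROX_NONE)
        k=max(cs,key=cv2.contourArea)
        W=np.array([ray(c,u,v,z)[:2] for u,v in k[:,0]],np.float32)
        r=cv2.minAreaRect(W);print(n,nm,cv2.contourArea(k),k[:,0].mean(0),np.round(r[0],4),np.round(r[1],4),r[2])
E
```

```text
top white 2600.0 [240.50724638 232.52898551] [0.5252 0.1601] [0.1465 0.1317] 12.176200866699219
top hatch 2725.0 [239.27030812 234.78711485] [0.5267 0.1536] [0.1854 0.1758] 1.3817006349563599
top blue 35.0 [253.1 201.6] [0.5896 0.1235] [0.0148 0.0124] 57.34998321533203
scene white 3400.5 [318.66817156 298.79909707] [0.5265 0.1563] [0.14   0.1211] 12.46258544921875
scene hatch 9415.5 [321.21220159 308.78603006] [0.5303 0.1493] [0.2302 0.2627] 34.48256301879883
scene blue 93.5 [299.15151515 248.27272727] [0.5855 0.1281] [0.0161 0.0259] 36.06103515625
```

```bash
ls pics
```

```text
scene0.png
scenez.png
top0.png
topz.png
wrist0.png
```

```bash
python3 - <<'E'
from station import camera
from h import *
ctr=np.array([.5265,.1563]);a=np.radians(12.3);R=np.array([[np.cos(a),-np.sin(a)],[np.sin(a),np.cos(a)]])
W=lambda x,y,z:np.r_[ctr+R@np.array([x,y])/1000,z/1000]
print(W(-20.5,0,75),W(52,-46,132))
out=[]
for n,(x0,y0,x1,y1) in {"top":(195,185,290,280),"scene":(265,235,385,355)}.items():
    c=camera(n);f=400/(y1-y0);im=cv2.resize(c["image"][y0:y1,x0:x1,::-1],(400,400),interpolation=cv2.INTER_CUBIC)
    def pl(P,col):
        q=np.array([proj(c,W(*p)) for p in P]);q=((q-[x0,y0]+.5)*f).astype(np.int32);cv2.polylines(im,[q],True,col,1)
    b=30.5
    pl([(-70,-60,75),(70,-60,75),(70,60,75),(-70,60,75)],(0,0,255))
    pl([(-37,-b,75),(35,-b,75),(35,b,75),(-37,b,75)],(0,255,0))
    pl([(-27.5,-17,75),(-13.5,-17,75),(-13.5,17,75),(-27.5,17,75)],(255,0,255))
    out.append(im)
cv2.imwrite("pics/ov.png",np.hstack(out))
E
```

```text
[0.50647057 0.15193288 0.075     ] [0.58710577 0.12243348 0.132     ]
```

View pics/ov.png

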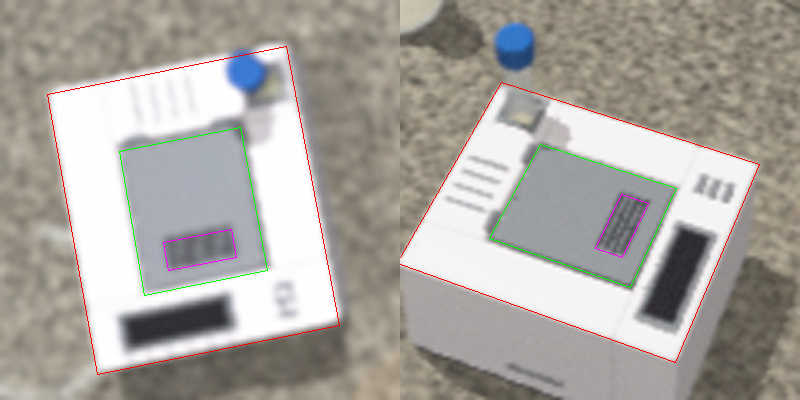

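The overlay fits both views: 140x121 mm top face, yaw about 12.3°. The tube's measured position agrees with the model to 3 mm. The pad is at about (0.5065, 0.152, 0.075). I'll move above it with the jaws shut and the tool aligned to the reader.

```bash
python3 -m jog '[[-0.449,-0.270,0,0,0,-0.305,-1],[-0.449,-0.270,0,0,0,-0.305,-1],[-0.449,-0.270,0,0,0,-0.305,-1],[-0.449,-0.270,0,0,0,-0.305,-1],[-0.449,-0.270,0,0,0,-0.305,-1],[-0.449,-0.270,0,0,0,-0.305,-1],[-0.449,-0.270,0,0,0,-0.305,-1],[-0.449,-0.270,0,0,0,-0.305,-1],[-0.449,-0.270,0,0,0,-0.305,-1],[-0.449,-0.270,0,0,0,-0.305,-1],[-0.449,-0.270,0,0,0,-0.305,-1],[-0.449,-0.270,0,0,0,-0.305,-1],[-0.449,-0.270,0.08,0,0,-0.305,-1],[-0.449,-0.270,0.08,0,0,-0.305,-1],[-0.449,-0.270,0.08,0,0,-0.305,-1],[-0.449,-0.270,0.08,0,0,-0.305,-1],[-0.449,-0.270,0.08,0,0,-0.305,-1]]'
python3 - <<'E'
from station import camera,status
from h import *
o=status.get_obs();print(o["time_s"],o["ee_pos"],o["eef_rot"],o["force"],o["grip_width"])
c=camera("scene");im=c["image"][...,::-1].copy()
cv2.circle(im,tuple(int(v) for v in proj(c,o["ee_pos"])),2,(0,0,255),-1)
a=cv2.resize(im[150:370,200:420],(400,400));w=camera("wrist")
cv2.imwrite("pics/s1.png",np.hstack([a,cv2.resize(w["image"][...,::-1],(400,400))]))
E
```

```text
time_s: 2.05
ee_pos: [0.5075, 0.1527, 0.1275]
eef_rot: [-3.141, 0.003, -2.928]
force: [0.1, -0.2, 0.7]
grip_width: 0.0006
2.05 [0.50752306 0.15266142 0.12745685] [-3.14140731e+00  2.78545705e-03 -2.92785466e+00] [ 0.05683322 -0.19028673  0.7027026 ] 0.0006347266896324993
```

View pics/s1.png

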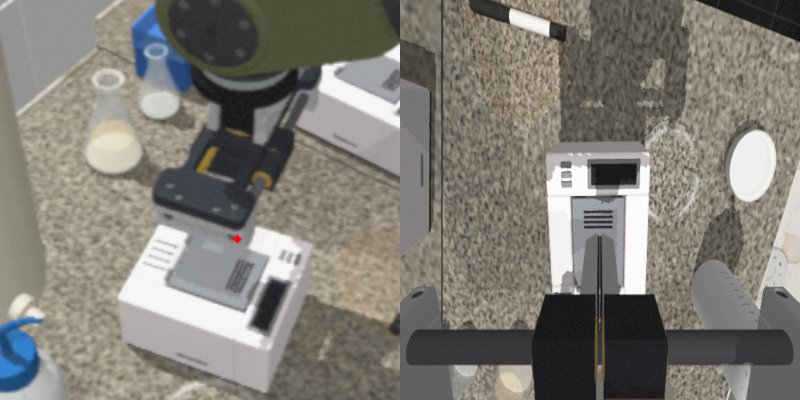

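Yaw is aligned (-167.75°) and the TCP is over the pad, within about 1 mm. I'll come down to just above it.

```bash
python3 -m jog '[[0.001,-0.0005,0.02,0,0,0,-1],[0.001,-0.0005,0.04,0,0,0,-1],[0.001,-0.0005,0.048,0,0,0,-1],[0.001,-0.0005,0.048,0,0,0,-1],[0.001,-0.0005,0.048,0,0,0,-1]]'
```

```text
time_s: 2.65
ee_pos: [0.5071, 0.152, 0.0801]
eef_rot: [-3.141, 0.004, -2.928]
force: [0.6, 0.0, 0.9]
grip_width: 0.0007
```

```bash
python3 -m jog '[[0,0,0.003,0,0,0,-1],[0,0,0.005,0,0,0,-1],[0,0,0.007,0,0,0,-1],[0,0,0.009,0,0,0,-1],[0,0,0.009,0,0,0,-1]]'
```

```text
time_s: 3.15
ee_pos: [0.5073, 0.152, 0.0711]
eef_rot: [-3.141, 0.004, -2.928]
force: [1.0, 0.2, 1.1]
grip_width: 0.0003
```

```bash
python3 -m jog '[[0,0,0.001,0,0,0,-1],[0,0,0.002,0,0,0,-1],[0,0,0.003,0,0,0,-1],[0,0,0.003,0,0,0,-1]]'; python3 - <<'E'
from station import camera
from h import *
cv2.imwrite("pics/s2.png",cv2.resize(camera("scene")["image"][220:360,250:400,::-1],(640,597),interpolation=cv2.INTER_CUBIC))
E
```

```text
time_s: 3.55
ee_pos: [0.5076, 0.1521, 0.0688]
eef_rot: [-3.141, 0.005, -2.928]
force: [-2.8, -0.5, 11.2]
grip_width: 0.0005
```

View pics/s2.png

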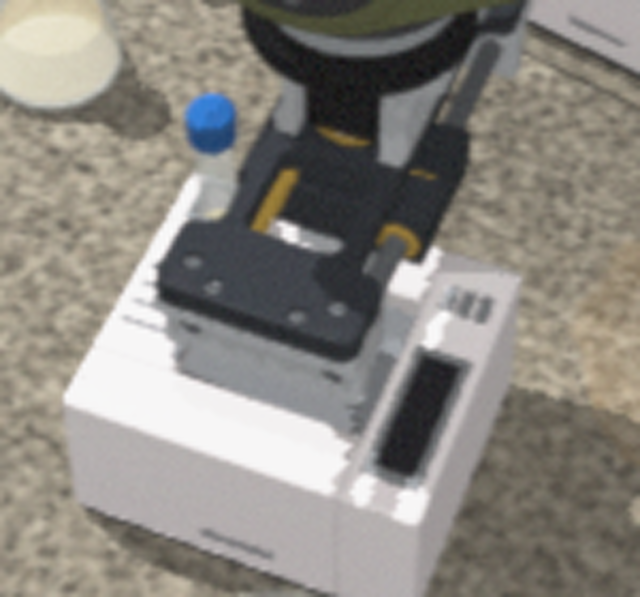

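Force jumped to 11 N at z=0.0688, where the firm stop was expected (0.0682), so the hatch is fully down. The tube is still upright. I'll retreat straight up, fast.

```bash
python3 -m jog '[[0,0,-0.05,0,0,0,-1],[0,0,-0.10,0,0,0,-1],[0,0,-0.15,0,0,0,-1],[0,0,-0.20,0,0,0,-1],[0,0,-0.20,0,0,0,-1],[0,0,-0.20,0,0,0,-1],[0,0,-0.20,0,0,0,-1],[0,0,-0.20,0,0,0,-1],[0,0,-0.20,0,0,0,-1],[0,0,-0.20,0,0,0,-1],[0,0,-0.20,0,0,0,-1],[0,0,-0.20,0,0,0,-1]]'; python3 - <<'E'
from station import camera
from h import *
cv2.imwrite("pics/s3.png",np.hstack([cv2.resize(camera("scene")["image"][160:380,200:420,::-1],(400,400),interpolation=cv2.INTER_CUBIC),cv2.resize(camera("top")["image"][100:300,180:460,::-1],(400,400))]))
E
```

```text
time_s: 4.8
ee_pos: [0.5066, 0.1519, 0.2687]
eef_rot: [-3.141, 0.005, -2.928]
force: [0.1, -0.8, -0.1]
grip_width: 0.0001
```

View pics/s3.png

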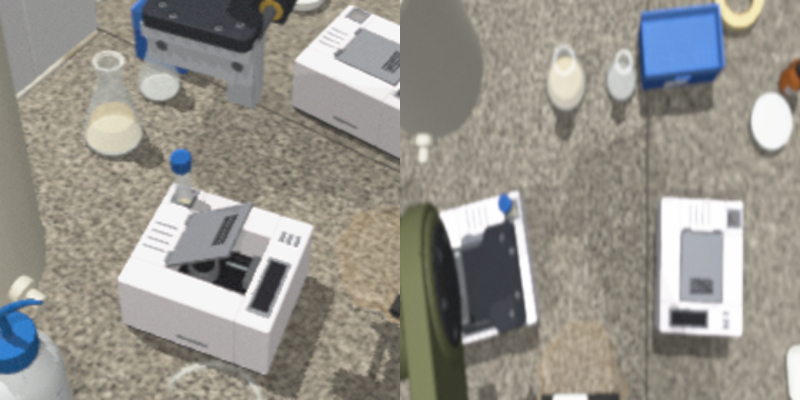

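The hatch has popped open. In the left picture its raised front edge is at about (248,210), the tube stands at (181,175) and the flask hasn't moved. The spare's hatch is still shut. I'll hold clear for 1.5 s and look again.

```bash
python3 -m jog '[[0,0,0,0,0,0,-1],[0,0,0,0,0,0,-1],[0,0,0,0,0,0,-1],[0,0,0,0,0,0,-1],[0,0,0,0,0,0,-1],[0,0,0,0,0,0,-1],[0,0,0,0,0,0,-1],[0,0,0,0,0,0,-1],[0,0,0,0,0,0,-1],[0,0,0,0,0,0,-1],[0,0,0,0,0,0,-1],[0,0,0,0,0,0,-1],[0,0,0,0,0,0,-1],[0,0,0,0,0,0,-1],[0,0,0,0,0,0,-1],[0,0,0,0,0,0,-1]]'; python3 - <<'E'
from station import camera
from h import *
c=camera("scene")
ctr=np.array([.5265,.1563]);a=np.radians(12.3);R=np.array([[np.cos(a),-np.sin(a)],[np.sin(a),np.cos(a)]])
im=c["image"][...,::-1].copy()
t=.65
for y in(-30.5,30.5):
    # top face front edge: from hinge (36,71), offset (-73,+4) rotated open by t
    x=36-73*np.cos(t)+4*np.sin(t); z=71+73*np.sin(t)+4*np.cos(t)
    p=proj(c,np.r_[ctr+R@np.array([x,y])/1000,z/1000]);print(p);cv2.circle(im,tuple(int(round(v)) for v in p),1,(0,0,255),-1)
cv2.imwrite("pics/s4.png",cv2.resize(im[160:380,200:420],(560,560),interpolation=cv2.INTER_CUBIC))
E
```

```text
time_s: 6.5
ee_pos: [0.5066, 0.1519, 0.2687]
eef_rot: [-3.141, 0.005, -2.928]
force: [-0.1, -0.5, 0.5]
grip_width: 0.0003
(np.float64(338.12586487521946), np.float64(270.8409159073519))
(np.float64(323.50230789129216), np.float64(300.3204792202461))
```

View pics/s4.png

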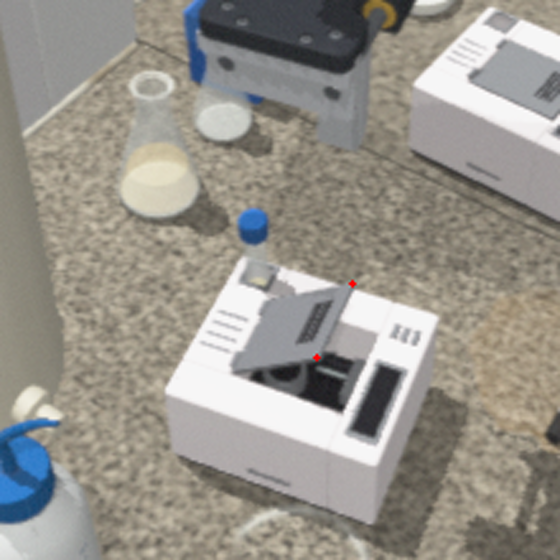

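The hatch's front corners are where they should be at 0.65 rad open (red dots at (352,283) and (317,357)). The hatch has stayed open, the tube and flask are in place, and the spare is shut.

```bash
python3 -c "
from station import ctrl
print(ctrl.hand_in())"
```

```text
the job is handed in; nothing more can be done
None
```

The reader holding the test tube is open, and I handed the job in at about 6.5 s of the 32 s allowed. With the jaws shut, I pressed the hatch pad once to its firm stop (11 N at z = 0.069 m, where the stop was expected), then lifted straight up 0.2 m.

- **Hatch:** it popped up. In pictures about 1.7 s apart it stayed open, with its front corners where the 0.65 rad stop should put them.
- **Everything else:** in the last picture the tube stands in its holder, the flask looks unmoved, the other reader's hatch is shut, and the gripper is touching nothing.
- **Disagreements:** the top and scene cameras differed by about 2 mm on the reader's position, in line with the stated calibration. No check failed.

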